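# Press a ring home on a clarinet barrel and release the ratchet

### The arm

A 6-joint arm with a two-finger parallel gripper is mounted at the origin on the work surface. World frame = base frame: x ahead of the robot, y to its left, z up, the work surface at z = 0. Lengths are in mm, angles in rad, forces in N, time in s.
With the tool pointing down it reaches from about 350 to 775 mm from the base axis. Payload 7.3 kg.
Tool frame: the origin (TCP) lies at the centre of the arm's flange, where the gripper is bolted on; the fingertips stand 178 mm ahead of it and the grasp point (between the pads) lies 159 mm ahead of it; z points along the fingers, y is the line along which they close (so a half turn about z gives the same grasp; the last joint's range is limited). The gripper opens to 92 mm and grips with 3 to 60 N. Pads are 19 mm wide; open, the fingers measure 130 mm over their backs; the gripper's body (75 mm by 190 mm) begins 47 mm behind the grasp point.
Start: joints at [1.001, 0.342, 1.524, -0, 1.275, -0.146], TCP at [215.874, 478.567, 404.741] pointing down, gripper open.
Joint ranges: [-2.53, 2.53], [-0.77, 2.02], [0.04, 2.7], [-1, 4.14], [0.28, 2.66], [-3.11, 3.11]. Speed limits (rad/s): [2.57, 2.57, 3.14, 3.14, 3.14, 3.14].

### API

Orientations are given as a unit quaternion [w, x, y, z].
In Python, from rig import monitor, optics, job, models gives the robot as it stands.
- The arm moves only by the tool move_arm, never from a script. Its arguments are lists of equal length, an entry for each row: "dp": the shift along the world's x, y, z in cm, a list of three; "turn": the turn about the world's z in rad. A call has 1 to 12 rows; each row shifts and turns the commanded pose from where the row before left it; what a row does not reach is not made up. A row lasts 1/10 s, in which the tool goes at most 50 mm and 8.59 degrees, less where a joint would pass 70% of its speed; a pose out of reach is approached as far as the arm can. A call with a gripper value outside its range is refused whole. "gripper" is the opening, from 0 (shut) to 1 (fully open), set as the call begins (left out, the last holds). The fingers move at their own pace and stop on an object; the grip force is fixed at half the most. Time passes only in rows, so rows that do not move let the fingers close. It gives the time, the measured TCP pose, the force, the opening and the grip force at its end, in the units of the state.
- monitor.get_state(): the state, without advancing time (a new reading comes with each control period).
- optics.grab_frame(name): name is "scene" or "top"; returns a dict with "img" (400x640x3 uint8, blue, green, red), "fovy" (degrees; the focal length in pixels is half the picture's height over the tangent of half this angle, whatever the lens; pixels are square), "cx", "cy" (the principal point, pixels), "k1" (the pictures are not rectified: a ray, as slopes to the right and down, at radius r is drawn at 1 + k1 r^2 times it, then the intrinsics apply), "R" (3x3) and "t" (3): a world point X has camera coordinates R X + t. Camera axes: x right, y down, z forward; pixel columns grow to the right and rows downward; lengths in mm; the calibration is good to about 2 mm. A picture is of the moment at which its call begins. There is no depth.
- job.job_done(): hands the job in; it is judged then, once.
Trained networks look in a picture, given as the dict that the camera call returned (one of the last four; its "shot" number tells which), for a name from the list of things; names that differ only in an ending like _2 or _b are one class to them, and where a whole thing is asked for, a point or a joint stands for the part that bears it (a point fixed in the world has none). Each returns a list of dicts, best first, with "score" (0 to 1); they miss things now and then, are a little off and sometimes report something else, mostly with a low value. They report only what shows in the picture. A call takes as long as a camera call.
- models.spot_in(picture, thing): "bbox" ([centre column, centre row, width, height] in pixels, round what is visible of it).
- models.mark_of(picture, thing): "location" ([column, row] in pixels: a listed point, or the origin of a listed thing).
The state is a dict: "clock": time; "q": joint angles; "dq": joint speeds; "tau": joint torques, N m; "position": TCP position; "ee_rot": TCP orientation; "force": force on the tool from outside, world axes, zero at the start; "torque": the same for the moment, N m; "finger_gap": finger opening in mm; "finger_force": force on a finger pad.
Only numpy, scipy, OpenCV 4.12 (cv2) and the standard library are available. Lean on these libraries where they do the work, as an engineer would, in place of code of your own. Each camera call takes 0.05 s, during which the arm holds its last target. There are 200 camera calls.

### The job

Use the bench press to push the steel ring fully home on the clarinet barrel standing in it: bring the lever over, click by click, until you feel the ring has bottomed, then about one notch more and no further, so that the barrel is not crushed. Let go and leave the ratchet holding the ring under pressure for a good second with nothing touching the press, then push in the sloping release button on the front of the press so that the lever springs all the way back. Leave the oil bottle, the cup and the screwdriver where they are.

Things in the scene. Friction and masses are not known exactly. Their poses are not given: they have to be found in the camera images.
- press: Small grey bench press fixed to the bench, base 200 x 130 x 22 mm. Origin on the bench; x to the back (its front, -x, faces the robot), y to its left, z up. In mm: head x -50 to 50, y +-28, z 148 to 226, overhanging the work; rear block to y +-56 on two pillars at x 50, y +-42, tops z 238; 22 mm square ram at x -25, y 0, up to z 290.
- lever_hinge (a point): Point on the lever's hinge axis (the press y axis), level with the middle of the grip: press frame x 0, y 130, z 190 mm. Moves only with the press.
- lever_grip (a point): Middle of the lever's grip, a level round rubber bar 18 mm thick along the press y axis, from y 74 to 166 mm (this point: 130), 130 mm from the hinge axis, left of the press. The flat arm is at y 68 to 76; nothing else is near the bar. At lever 0 the arm leans 0.35 rad back (+x) from upright and the bar is 312 mm above the bench.
- lever (a joint): Lever angle, rad: 0 at rest (up and back), growing as the bar comes over to the front (-x) and down; stop 1.42. A ratchet holds it at about 0.30, 0.45 ... 1.35 (every 0.15), clicking in some 0.03 beyond; let go in between, it drops to the last notch, below 0.30 to rest. Return spring 0.54 Nm + 0.3 Nm per rad (4 to 7 N at the bar); the teeth add 1 to 2 N. Drives the ram down 24 mm per rad.
- ring (a joint): How far the steel ring (35 mm across, 11 high) has gone down on the barrel, m: 0 is 9 mm proud of the barrel's top, 0.009 fully home (flush, hard stop). It starts at 0 to 0.003, moves stiffly (12 N at the ram, 2 N more at the bar) and stays where it is pushed.
- ring_top (a point): Centre of the ring's top face. The black barrel (62 mm long, 39 across) stands fixed and upright in a cup under the ram, press frame x -25, y 0, packed up so that its top is 88 to 100 mm above the bench: the ring comes home at a lever angle between 0.5 and 1.1 rad.
- nose (a joint): How far the sprung nose (38 mm across) under the ram is pushed up into it, m. 0 when pressing on nothing: its face is then 112 mm above the bench less 24 mm per rad of lever. Pushing the moving ring it gives 1 mm; with the ring home, 8 N per mm at the ram, 3.6 mm a notch, so the pull at the bar grows 5 N a notch. Above 0.009 the barrel is crushed.
- release_top (a point): Centre of the face of the release button, steel, 24 mm across, in a dark collar before the overhanging head: press frame x -75, y -35, z 118 mm. The face slopes 35 deg towards the front; it is pushed in along (0.574, 0, -0.819) of the press frame. The tool must lean so, its body to the front: straight above, the head is in the way.
- release (a joint): Travel of the release button, m: 0 out, stop 0.007. Spring 3 N, 6 N fully in, up to 5 N more under load. It carries the pawl: it jumps 4 mm at each click, and frees the lever when pushed in over 4.5 mm. The teeth kick it as they go by: push it to its stop and hold it half a second, or the pawl catches a lower notch.
- oil: Small white oil bottle, 32 mm across, 75 mm high, loose, upright on the bench to the right of the press. Origin under its base. Bystander.
- cup: Plastic cup, 68 mm across the rim, 80 mm high, loose, behind the press. Origin under its base. Bystander.
- driver: Screwdriver, 180 mm long, lying loose on the bench to the left front of the press. Origin under its middle, x along it towards the tip. Bystander.

How it is judged:
By the outcome, as a careful person would: the job done as asked, in the order asked, and still so for the second after the job is handed in, with the robot touching nothing.
It also fails if it takes over 72 s, if anything falls off the work surface, if the arm or the gripper's body presses on something with over 40 N, if the wrist force passes 120 N, or if a joint passes its speed limit or range.

## Working session

There is one attempt and no reset: what is moved stays moved. The work goes in short steps, Python scripts to look and compute and a tool call to move; the robot and the scene stay as the last step left them, time stands still between calls to the robot, and variables do not carry over. Pictures are saved under pics/ and viewed, at most 10 in all, crops included, and the job is handed in when it is done.

Besides the shell and the picture viewer there is one more tool, called as name(argument=value, ...) on one line, values as JSON. move_arm: Moves the arm, as the interface text tells. Its arguments: {"type":"object","properties":{"dp":{"type":"array","items":{"type":"array","items":{"type":"number"}}},"turn":{"type":"array","items":{"type":"number"}},"gripper":{"type":"number"}},"required":["dp","turn"]}

```bash
mkdir -p pics; cat > h.py <<'E'
import numpy as np, cv2
from scipy.optimize import least_squares
from rig import monitor, optics, job, models
def proj(p,X):
    X=np.atleast_2d(X); c=X@np.array(p["R"]).T+np.array(p["t"]); s=c[:,:2]/c[:,2:]
    f=200/np.tan(np.radians(p["fovy"])/2); s=s*(1+p["k1"]*(s**2).sum(1,keepdims=True))
    return s*f+[p["cx"],p["cy"]]
def tri(ps,uv,x0=(500,0,100)):
    r=least_squares(lambda X:np.concatenate([proj(p,X)[0]-u for p,u in zip(ps,uv)]),x0)
    return r.x, np.abs(r.fun).max()
E
python3 - <<'E'
from h import *
ps=[optics.grab_frame(n) for n in("scene","top")]
for n,p in zip(("scene","top"),ps):
    cv2.imwrite(f"pics/{n}0.png",p["img"]); C=-np.array(p["R"]).T@p["t"]; print(n,C.round(),p["fovy"])
for th in["press","lever_hinge","lever_grip","ring_top","release_top","oil","cup","driver"]:
    m=[models.mark_of(p,th)[:1] for p in ps]
    print(th,[(np.round(a[0]["location"]),round(a[0]["score"],2)) if a else None for a in m],end=" ")
    if all(m): x,e=tri(ps,[a[0]["location"] for a in m]); print(x.round(1),round(e,2))
    else: print()
print(monitor.get_state())
E
```

```text
scene [1283. -121.  680.] 51.63695045939452
top [ 531.  -39. 1290.] 44.60391975286165
press [(array([286., 266.]), 0.87), (array([343., 233.]), 0.8)] [ 576.4 -142.7   -6.2] 0.24
lever_hinge [None, (array([361., 262.]), 0.48)] 
lever_grip [(array([349., 151.]), 0.94), (array([289., 202.]), 0.59)] [629.1  -9.4 318.9] 0.96
ring_top [(array([284., 227.]), 0.38), (array([271., 263.]), 0.68)] [490.5 -51.6  32.4] 38.79
release_top [None, (array([362., 259.]), 0.51)] 
oil [(array([228., 254.]), 0.87), (array([394., 252.]), 0.52)] [ 5.263e+02 -2.796e+02 -5.000e-01] 1.18
cup [None, (array([357., 155.]), 0.75)] 
driver [(array([362., 238.]), 0.85), None] 
{'clock': 0.9, 'q': array([ 1.00099931e+00,  3.41983220e-01,  1.52411054e+00,  7.01998166e-06,
        1.27540008e+00, -1.46036653e-01]), 'dq': array([-0.00077415,  0.00114818, -0.00077643, -0.00141738, -0.00106387,
       -0.00196065]), 'tau': array([-1.64288511e-03, -4.31124294e+01, -2.44474161e+01,  7.16186129e-02,
        4.84257471e-02,  3.79575454e-05]), 'position': array([215.86989446, 478.56209634, 404.74553792]), 'ee_rot': array([1.41627545e-05, 2.10299405e-01, 9.77637028e-01, 4.74511067e-05]), 'force': array([0.01659259, 0.50811345, 0.53805724]), 'torque': array([-0.00369288, -0.00998891,  0.02845653]), 'finger_force': 0.0, 'finger_gap': 92.36857194106005}
```

View pics/scene0.png

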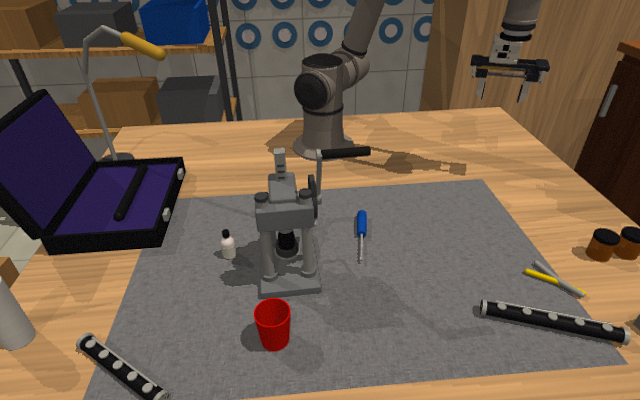

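View pics/top0.png

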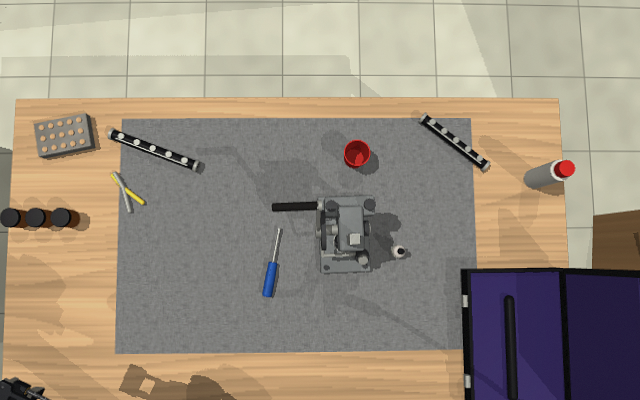

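```bash
cat >> h.py <<'E'
def W(pose,P):
    x,y,a=pose; P=np.atleast_2d(np.array(P,float)); c,s=np.cos(a),np.sin(a)
    return np.c_[x+c*P[:,0]-s*P[:,1], y+s*P[:,0]+c*P[:,1], P[:,2]]
def bar(L,y): return [-130*np.sin(L-.35),y,190+130*np.cos(L-.35)]
E
python3 - <<'E'
from h import *
ps=[optics.grab_frame(n) for n in("scene","top")]
obs=[]
for i,p in enumerate(ps):
    for th,P in(("press",[0,0,0]),("lever_grip",bar(0,130))):
        for m in models.mark_of(p,th)[:1]: obs.append((p,P,m["location"]))
r=least_squares(lambda q:np.concatenate([proj(p,W(q,P))[0]-u for p,P,u in obs]),(576,-143,-.04))
print(r.x,r.fun.round(1)); q=r.x
print("ring tops", [(i,[proj(p,W(q,[-25,0,z]))[0].round(1) for z in (88,100,109)]) for i,p in enumerate(ps)])
segs=[[[-100,-65,22],[100,-65,22],[100,65,22],[-100,65,22],[-100,-65,22]],[bar(0,74),bar(0,166)],[[-50,-28,226],[-50,28,226],[50,28,226],[50,-28,226],[-50,-28,226]]]
out=[]
for p,(u,v) in zip(ps,((290,215),(335,228))):
    k=5
    im=cv2.resize(p["img"][v-60:v+60,u-80:u+80] if u==335 else p["img"][v-75:v+85,u-70:u+90],None,fx=k,fy=k,interpolation=cv2.INTER_CUBIC) 
    o=np.array([u-80,v-60]) if u==335 else np.array([u-70,v-75])
    if u!=335: im=im[:700]
    for s in segs: cv2.polylines(im,[((proj(p,W(q,s))-o+.5)*k).astype(np.int32)],False,(0,255,0),1)
    for P in([-75,-35,118],): 
        cv2.circle(im,tuple(((proj(p,W(q,P))[0]-o+.5)*k).astype(int)),4,(0,0,255),-1)
    out.append(im)
cv2.imwrite("pics/s1.png",out[0][:600]); cv2.imwrite("pics/t1.png",out[1])
E
```

```text
[ 5.84057710e+02 -1.40152047e+02  4.13659523e-02] [ 1.7 -0.1 -1.9  0.9  0.1 -0.6 -0.7  0.6]
ring tops [(0, [array([284.3, 230.2]), array([284. , 226.1]), array([283.7, 222.9])]), (1, [array([346.1, 239. ]), array([346.5, 238.9]), array([346.8, 238.8])])]
```

View pics/t1.png

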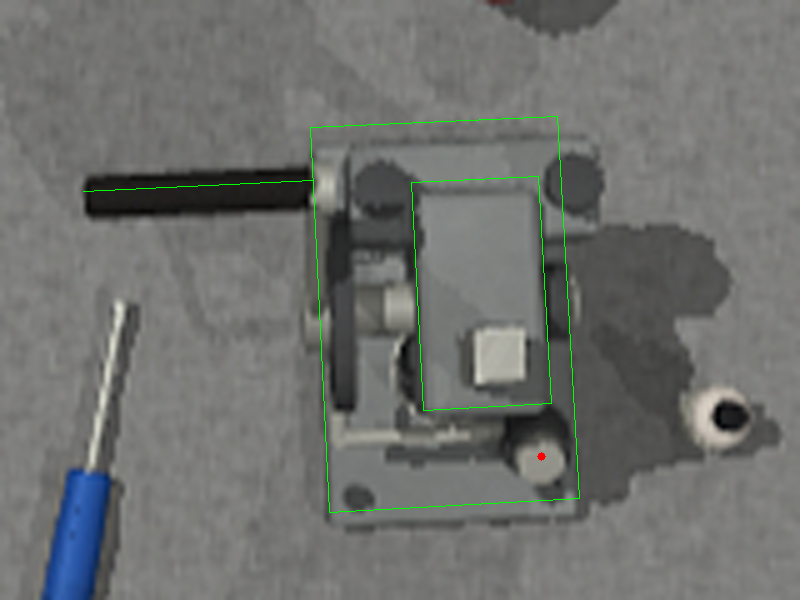

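View pics/s1.png

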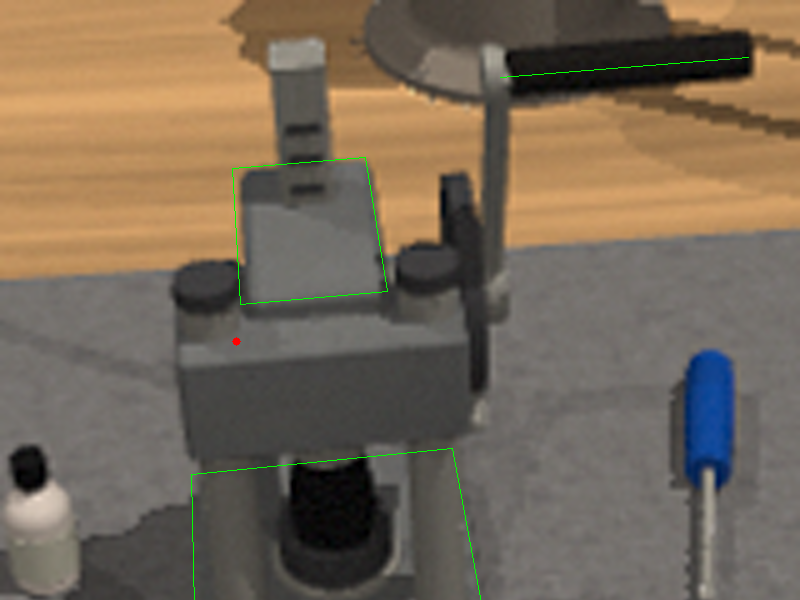

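```bash
python3 - <<'E'
from h import *
ps=[optics.grab_frame(n) for n in("scene","top")]
T=[([-100,65,22],(330,522)),([-100,-65,22],(577,517)),(bar(0,74),(316,187)),(bar(0,166),(85,195)),([-25,0,290],(500,355)),([-75,-35,118],(541,458))]
S=[([-25,0,290],(298,54)),(bar(0,74),(508,73)),(bar(0,166),(752,54))]
obs=[(ps[1],P,np.array(u)/5+[255,168]-.5) for P,u in T]+[(ps[0],P,np.array(u)/5+[220,140]-.5) for P,u in S]
r=least_squares(lambda q:np.concatenate([proj(p,W(q,P))[0]-u for p,P,u in obs]),(580,-143,.01),loss="soft_l1")
q=r.x; print(q,[ (proj(p,W(q,P))[0]-u).round(1) for p,P,u in obs])
print("rel",W(q,[-75,-35,118]),"bar",[W(q,bar(L,130))[0].round(1) for L in(0,.3,.6,.9,1.2)])
print([monitor.get_state()[k] for k in("clock","ee_rot")])
E
```

```text
[ 5.80579212e+02 -1.39458758e+02  3.43808956e-02] [array([-0.6, -0.8]), array([ 0.1, -2.1]), array([-0.9,  0.1]), array([-0.4,  0.4]), array([-0.5, -0.2]), array([-0.4,  1.3]), array([-0.9, -0.4]), array([-1.4,  0.1]), array([-0.7,  0.1])]
rel [[ 506.82662828 -177.01613367  118.        ]] bar [array([620.7,  -8. , 312.1]), array([582.6,  -9.3, 319.8]), array([544. , -10.6, 316. ]), array([508.2, -11.9, 300.8]), array([478.5, -12.9, 275.8])]
[1.3, array([3.65901975e-06, 2.10346411e-01, 9.77626915e-01, 5.43920415e-05])]
```

move_arm(dp=[[2.9,-3.5,1],[2.9,-3.5,1],[2.9,-3.5,1],[2.9,-3.5,1],[2.9,-3.5,1],[2.9,-3.5,1],[2.9,-3.5,1],[2.9,-3.5,1],[2.9,-3.5,1],[2.9,-3.5,1],[2.9,-3.5,1],[2.9,-3.5,1]], turn=[-0.1,-0.1,-0.1,-0.1,-0.1,-0.1,-0.1,-0.1,-0.1,-0.1,-0.1,-0.02])

```text
clock: 2.5
position: [564.7, 56.9, 525.2]
ee_rot: [0.0, 0.699, 0.715, 0.0]
force: [1.1, 0.7, 0.4]
finger_gap: 91.6
finger_force: 0.0
```

move_arm(dp=[[2.8,-3.2,0],[2.8,-3.3,0],[0,0,0],[0,0,-2.4],[0,0,-2.5],[0,0,0],[0,0,0]], turn=[0,0,0,0,0,0,0])

```text
clock: 3.2
position: [619.7, -6.0, 476.3]
ee_rot: [-0.0, 0.697, 0.717, -0.0]
force: [0.9, -0.3, 0.5]
finger_gap: 91.7
finger_force: 0.0
```

```bash
python3 - <<'E'
from h import *
p=optics.grab_frame("scene"); cv2.imwrite("pics/s2.png",cv2.resize(p["img"][60:210,250:450],None,fx=4,fy=4,interpolation=cv2.INTER_CUBIC))
s=monitor.get_state();print(s["position"],s["q"],s["force"])
E
```

```text
[619.78736585  -6.01774329 477.23631282] [-1.33298500e-01  4.85285634e-01  1.10354522e+00  5.65617216e-05
  1.55085812e+00 -1.60757352e-01] [-0.94367794 -0.03995914 -0.09504531]
```

View pics/s2.png

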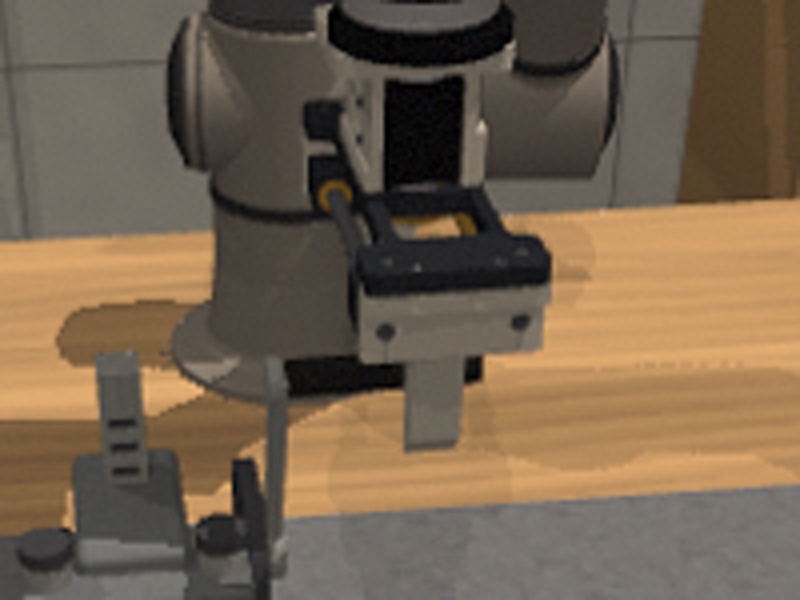

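move_arm(dp=[[0,0,0],[0,0,0],[0,0,0],[0,0,0],[0,0,0],[0,0,0]], turn=[0,0,0,0,0,0], gripper=0.33)

```text
clock: 3.85
position: [619.9, -6.5, 475.7]
ee_rot: [0.0, 0.698, 0.717, 0.0]
force: [0.1, -0.2, -0.5]
finger_gap: 48.2
finger_force: 0.0
```

move_arm(dp=[[-0.4,0,0],[-0.4,0,0],[-0.2,0,0],[-0.2,0,0]], turn=[0,0,0,0])

```text
clock: 4.25
position: [608.2, -6.5, 477.0]
ee_rot: [0.002, 0.698, 0.717, 0.002]
force: [6.0, 0.4, 3.4]
finger_gap: 30.6
finger_force: 2.9
```

move_arm(dp=[[-0.5,0,0.15],[-0.5,0,0.15],[-0.5,0,0.1],[-0.5,0,0.1],[-0.5,0,0.05],[-0.5,0,0],[-0.5,0,0],[-0.5,0,0],[-0.3,0,0],[0,0,0]], turn=[0,0,0,0,0,0,0,0,0,0])

```text
clock: 5.25
position: [564.9, -6.5, 482.3]
ee_rot: [0.001, 0.698, 0.717, 0.001]
force: [5.4, 0.3, 3.6]
finger_gap: 30.3
finger_force: 2.4
```

move_arm(dp=[[-0.4,0,0],[0,0,0]], turn=[0,0])

```text
clock: 5.45
position: [561.0, -6.5, 481.9]
ee_rot: [0.001, 0.698, 0.717, 0.001]
force: [6.4, 0.2, 2.8]
finger_gap: 30.5
finger_force: 2.6
```

move_arm(dp=[[-0.4,0,0],[0,0,0]], turn=[0,0])

```text
clock: 5.65
position: [557.1, -6.6, 481.7]
ee_rot: [0.001, 0.698, 0.717, 0.001]
force: [6.0, -0.4, 2.9]
finger_gap: 30.5
finger_force: 3.0
```

move_arm(dp=[[-0.4,0,-0.1],[0,0,0]], turn=[0,0])

```text
clock: 5.85
position: [553.3, -6.5, 481.0]
ee_rot: [0.001, 0.698, 0.717, 0.001]
force: [7.0, -0.3, 3.7]
finger_gap: 30.2
finger_force: 3.3
```

move_arm(dp=[[-0.4,0,-0.1],[0,0,0]], turn=[0,0])

```text
clock: 6.05
position: [549.2, -6.5, 479.9]
ee_rot: [0.001, 0.697, 0.717, 0.001]
force: [6.4, -0.7, 4.3]
finger_gap: 30.2
finger_force: 3.1
```

move_arm(dp=[[-0.4,0,-0.1],[0,0,0]], turn=[0,0])

```text
clock: 6.25
position: [545.3, -6.5, 478.9]
ee_rot: [0.001, 0.697, 0.717, 0.001]
force: [6.4, 0.4, 3.8]
finger_gap: 30.2
finger_force: 3.4
```

move_arm(dp=[[-0.4,0,-0.1],[0,0,0]], turn=[0,0])

```text
clock: 6.45
position: [541.3, -6.5, 478.1]
ee_rot: [0.002, 0.698, 0.717, 0.001]
force: [6.7, -0.5, 4.8]
finger_gap: 30.5
finger_force: 3.5
```

move_arm(dp=[[-0.4,0,-0.1],[0,0,0]], turn=[0,0])

```text
clock: 6.65
position: [537.4, -6.5, 477.2]
ee_rot: [0.002, 0.698, 0.717, 0.001]
force: [6.8, 0.2, 3.9]
finger_gap: 30.3
finger_force: 3.6
```

move_arm(dp=[[-0.4,0,-0.1],[0,0,0]], turn=[0,0])

```text
clock: 6.85
position: [533.2, -6.5, 476.0]
ee_rot: [0.001, 0.698, 0.717, 0.001]
force: [5.6, 0.3, 3.6]
finger_gap: 30.4
finger_force: 2.8
```

move_arm(dp=[[-0.4,0,-0.1],[0,0,0]], turn=[0,0])

```text
clock: 7.05
position: [529.1, -6.6, 474.8]
ee_rot: [0.001, 0.698, 0.717, 0.001]
force: [6.3, -0.6, 4.9]
finger_gap: 30.3
finger_force: 3.0
```

move_arm(dp=[[-0.4,0,-0.1],[0,0,0]], turn=[0,0])

```text
clock: 7.25
position: [525.3, -6.6, 473.8]
ee_rot: [0.001, 0.698, 0.717, 0.001]
force: [6.5, -2.1, 4.0]
finger_gap: 30.4
finger_force: 3.4
```

move_arm(dp=[[-0.4,0,-0.1],[0,0,0]], turn=[0,0])

```text
clock: 7.45
position: [521.4, -6.7, 472.7]
ee_rot: [0.002, 0.698, 0.716, 0.001]
force: [8.0, -2.4, 3.2]
finger_gap: 30.6
finger_force: 3.7
```

move_arm(dp=[[-0.4,0,-0.2],[0,0,0]], turn=[0,0])

```text
clock: 7.65
position: [517.3, -6.7, 470.9]
ee_rot: [0.002, 0.698, 0.717, 0.001]
force: [7.1, -1.0, 3.7]
finger_gap: 30.4
finger_force: 3.5
```

move_arm(dp=[[-0.4,0,-0.2],[0,0,0]], turn=[0,0])

```text
clock: 7.85
position: [513.2, -6.6, 468.8]
ee_rot: [0.001, 0.698, 0.717, 0.001]
force: [4.9, -0.8, 2.9]
finger_gap: 30.3
finger_force: 2.9
```

move_arm(dp=[[-0.4,0,-0.2],[0,0,0]], turn=[0,0])

```text
clock: 8.05
position: [509.3, -6.6, 466.9]
ee_rot: [0.001, 0.698, 0.717, 0.001]
force: [6.6, -0.8, 2.7]
finger_gap: 30.5
finger_force: 3.6
```

move_arm(dp=[[-0.4,0,-0.2],[0,0,0]], turn=[0,0])

```text
clock: 8.25
position: [505.6, -6.6, 465.2]
ee_rot: [0.002, 0.698, 0.717, 0.001]
force: [8.5, -0.1, 4.3]
finger_gap: 30.5
finger_force: 4.2
```

move_arm(dp=[[-0.3,0,-0.2],[0,0,0]], turn=[0,0])

```text
clock: 8.45
position: [502.8, -6.6, 463.5]
ee_rot: [0.002, 0.698, 0.717, 0.002]
force: [8.9, -0.8, 5.2]
finger_gap: 30.6
finger_force: 4.6
```

move_arm(dp=[[-0.3,0,-0.2],[0,0,0]], turn=[0,0])

```text
clock: 8.65
position: [499.9, -6.6, 461.6]
ee_rot: [0.003, 0.698, 0.717, 0.002]
force: [10.2, -0.4, 5.9]
finger_gap: 30.2
finger_force: 4.9
```

move_arm(dp=[[-0.3,0,-0.2],[0,0,0]], turn=[0,0])

```text
clock: 8.85
position: [496.9, -6.6, 459.7]
ee_rot: [0.003, 0.698, 0.717, 0.002]
force: [9.3, -0.3, 5.2]
finger_gap: 30.4
finger_force: 4.8
```

move_arm(dp=[[-0.3,0,-0.2],[0,0,0]], turn=[0,0])

```text
clock: 9.05
position: [494.0, -6.6, 457.8]
ee_rot: [0.003, 0.698, 0.717, 0.002]
force: [10.5, -0.5, 6.6]
finger_gap: 30.2
finger_force: 5.3
```

move_arm(dp=[[-0.3,0,-0.2],[0,0,0],[0,0,0]], turn=[0,0,0])

```text
clock: 9.35
position: [491.4, -6.6, 456.2]
ee_rot: [0.004, 0.698, 0.717, 0.003]
force: [11.2, -0.6, 7.5]
finger_gap: 30.4
finger_force: 5.7
```

move_arm(dp=[[-0.2,0,-0.2],[0,0,0],[0,0,0]], turn=[0,0,0])

```text
clock: 9.65
position: [489.6, -6.5, 454.4]
ee_rot: [0.004, 0.698, 0.717, 0.003]
force: [12.9, 0.1, 7.6]
finger_gap: 30.4
finger_force: 6.2
```

```bash
python3 - <<'E'
from h import *
for i in range(3):
    p=optics.grab_frame("scene"); s=monitor.get_state(); print(s["position"].round(2),s["force"].round(2),s["finger_gap"].round(2))
cv2.imwrite("pics/s3.png",cv2.resize(p["img"][140:300,230:400],None,fx=3.7,fy=3.7,interpolation=cv2.INTER_CUBIC))
E
```

```text
Traceback (most recent call last):
AttributeError: 'float' object has no attribute 'round'
```

move_arm(dp=[[-0.2,0,-0.2],[0,0,0]], turn=[0,0])

```text
clock: 9.9
position: [487.7, -6.5, 452.5]
ee_rot: [0.004, 0.698, 0.717, 0.003]
force: [12.8, -0.4, 8.1]
finger_gap: 30.6
finger_force: 6.6
```

move_arm(dp=[[-0.2,0,-0.2],[0,0,0]], turn=[0,0])

```text
clock: 10.1
position: [485.8, -6.5, 450.6]
ee_rot: [0.004, 0.698, 0.717, 0.004]
force: [13.9, 0.5, 8.4]
finger_gap: 30.3
finger_force: 6.9
```

move_arm(dp=[[-0.1,0,-0.1],[0,0,0]], turn=[0,0])

```text
clock: 10.3
position: [484.9, -6.5, 449.9]
ee_rot: [0.005, 0.698, 0.717, 0.004]
force: [14.8, 0.3, 10.1]
finger_gap: 30.3
finger_force: 7.0
```

move_arm(dp=[[-0.1,0,-0.1],[0,0,0]], turn=[0,0])

```text
clock: 10.5
position: [484.0, -6.5, 449.0]
ee_rot: [0.005, 0.697, 0.717, 0.004]
force: [14.4, 1.8, 9.8]
finger_gap: 30.2
finger_force: 7.1
```

move_arm(dp=[[-0.1,0,-0.1],[0,0,0]], turn=[0,0])

```text
clock: 10.7
position: [483.0, -6.5, 448.0]
ee_rot: [0.005, 0.698, 0.717, 0.004]
force: [14.9, 1.3, 9.7]
finger_gap: 30.1
finger_force: 7.2
```

move_arm(dp=[[-0.1,0,-0.1],[0,0,0]], turn=[0,0])

```text
clock: 10.9
position: [482.1, -6.5, 447.1]
ee_rot: [0.005, 0.697, 0.717, 0.004]
force: [14.7, 0.9, 10.5]
finger_gap: 30.6
finger_force: 7.4
```

move_arm(dp=[[-0.1,0,-0.1],[0,0,0]], turn=[0,0])

```text
clock: 11.1
position: [481.1, -6.5, 446.2]
ee_rot: [0.005, 0.698, 0.717, 0.004]
force: [15.5, 1.1, 10.6]
finger_gap: 30.5
finger_force: 7.4
```

move_arm(dp=[[-0.1,0,-0.1],[0,0,0]], turn=[0,0])

```text
clock: 11.3
position: [480.1, -6.5, 445.0]
ee_rot: [0.005, 0.698, 0.717, 0.004]
force: [14.0, 0.9, 9.8]
finger_gap: 30.4
finger_force: 7.2
```

move_arm(dp=[[-0.1,0,-0.1],[0,0,0]], turn=[0,0])

```text
clock: 11.5
position: [479.0, -6.5, 444.0]
ee_rot: [0.005, 0.698, 0.717, 0.004]
force: [14.4, 1.5, 10.1]
finger_gap: 30.5
finger_force: 7.2
```

```bash
python3 - <<'E'
from h import *
for i in range(3):
    p=optics.grab_frame("scene"); s=monitor.get_state(); print(np.round(s["position"],2),np.round(s["force"],2),s["finger_force"])
cv2.imwrite("pics/s3.png",cv2.resize(p["img"][140:290,230:400],None,fx=4,fy=4,interpolation=cv2.INTER_CUBIC))
np.save("R.npy",s["ee_rot"]);print(s["ee_rot"])
E
```

```text
[479.09  -6.5  444.09] [15.12  0.18 10.89] 7.181274443864822
[479.12  -6.51 444.09] [14.81  1.23 10.75] 7.175652086734772
[479.13  -6.51 444.08] [13.95  1.13 10.19] 7.166885286569595
[0.00490377 0.69750828 0.7165478  0.00417046]
```

View pics/s3.png

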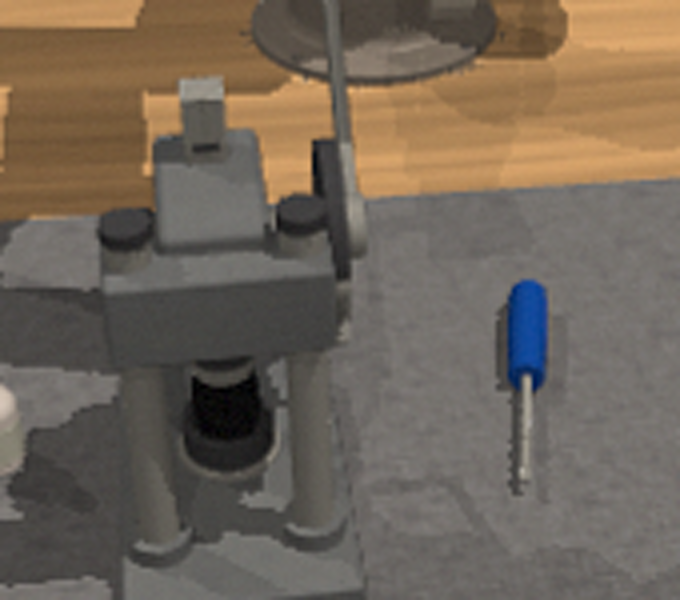

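move_arm(dp=[[0.2,0,0.2],[0.2,0,0.2],[0.2,0,0.2],[0.2,0,0.2],[0.1,0,0.1],[0,0,0]], turn=[0,0,0,0,0,0])

```text
clock: 12.25
position: [486.2, -6.5, 449.4]
ee_rot: [-0.001, 0.697, 0.717, -0.0]
force: [4.8, -0.2, -2.8]
finger_gap: 29.9
finger_force: 2.6
```

move_arm(dp=[[0.3,0,0.1],[0.2,0,0],[0,0,0]], turn=[0,0,0])

```text
clock: 12.55
position: [490.8, -6.4, 450.9]
ee_rot: [-0.001, 0.697, 0.717, -0.0]
force: [-0.0, 0.1, -0.7]
finger_gap: 30.4
finger_force: 0.0
```

move_arm(dp=[[0,0,0],[0,0,0],[0,0,0],[0,0,0],[0,0,4],[-2,-2,4],[-4,-2,2],[-4,-2,0],[-4,-2,0]], turn=[0,0,0,0,0,0,-0.1,-0.1,-0.1], gripper=1)

```text
clock: 13.45
position: [349.3, -86.7, 551.8]
ee_rot: [0.001, 0.798, 0.603, 0.0]
force: [0.1, -1.2, -0.1]
finger_gap: 90.9
finger_force: 0.0
```

```bash
python3 - <<'E'
from h import *
p=optics.grab_frame("top"); s=monitor.get_state(); print(np.round(s["position"],1),np.round(s["force"],2),s["clock"])
print(models.mark_of(p,"release_top")[:2],models.mark_of(p,"lever_grip")[:2],models.spot_in(p,"release")[:2])
u,v=345,232
cv2.imwrite("pics/t2.png",cv2.resize(p["img"][v-38:v+37,u-50:u+50],None,fx=8,fy=8,interpolation=cv2.INTER_CUBIC))
E
```

```text
[345.2 -87.9 551.9] [0.24 0.87 1.19] 13.5
[{'location': [292.2, 264.5], 'score': 0.58}, {'location': [363.7, 262.3], 'score': 0.47}] [{'location': [290.8, 264.8], 'score': 0.6}] [{'bbox': [345.2, 261.8, 40.5, 10.7], 'score': 0.62}]
```

View pics/t2.png

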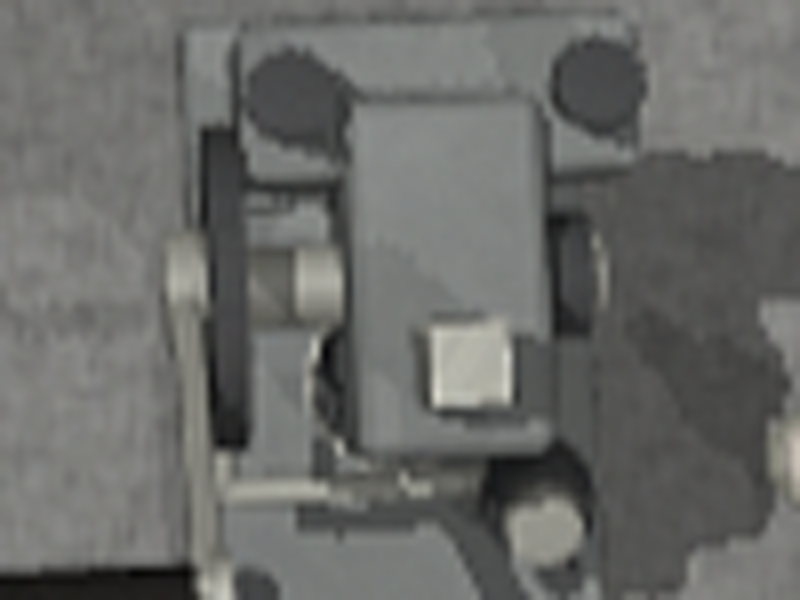

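```bash
python3 - <<'E'
from h import *
ps={n:optics.grab_frame(n) for n in("scene","top")}
A=lambda u:np.array(u)/5+[255,168]-.5
B=lambda u:np.array(u)/8+[295,194]-.5
S=lambda u:np.array(u)/5+[220,140]-.5
L=1.05
T=[([50,42,238],B((296,93))),([50,-42,238],B((600,84))),([-50,28,226],B((358,452))),([-50,-28,226],B((550,450))),([-25,0,290-24*L],B((470,363))),([-75,-35,118],B((545,528))),
 (bar(0,74),A((316,187))),(bar(0,166),A((85,195))),([-100,65,22],A((330,522))),([-100,-65,22],A((577,517)))]
obs=[(ps["top"],P,u) for P,u in T]
sc=[(ps["scene"],P,S(u)) for P,u in [([-25,0,290],(298,54)),(bar(0,74),(508,73)),(bar(0,166),(752,54)),([50,42,238],(427,256)),([50,-42,238],(205,276))]]
for o in(obs,sc,obs+sc):
    r=least_squares(lambda q:np.concatenate([proj(p,W(q,P))[0]-u for p,P,u in o]),(580,-143,.02),loss="soft_l1")
    print(r.x,np.concatenate([proj(p,W(r.x,P))[0]-u for p,P,u in o]).round(1)); q=r.x
th=.42
for name,P in(("rel",[-75,-35,118]),("C",[-50,-28,200]),("hinge",[0,133,190])): print(name,W(q,P)[0].round(1))
E
```

```text
[ 5.80365630e+02 -1.40435224e+02  2.77099085e-02] [-0.3 -0.   0.2 -0.2 -0.2  1.1  1.4  0.4 -0.1 -0.2 -0.1  1.1 -0.3 -0.
  0.2 -0.1 -0.5 -0.9  0.2 -1.8]
[ 5.80732809e+02 -1.37852814e+02  3.77477173e-02] [-0.1 -0.4 -0.4  0.   0.2 -0.   0.1  0.3  0.2  0.1]
[ 5.80612615e+02 -1.39273551e+02  3.38123958e-02] [-1.  -0.  -0.5 -0.4 -0.6  1.1  1.   0.2 -0.6 -0.3 -0.4  0.9 -1.   0.1
 -0.5  0.3 -0.7 -0.8 -0.  -2.1 -0.8 -0.4 -1.3  0.1 -0.6  0.2 -0.8  0.3
 -0.7  0. ]
rel [ 506.8 -176.8  118. ]
C [ 531.6 -168.9  200. ]
hinge [576.1  -6.3 190. ]
```

```bash
python3 - <<'E'
from h import *
q=(580.5,-139.7,.031); s=monitor.get_state(); print(np.round(s["position"],1),s["ee_rot"])
w,x,y,z=s["ee_rot"]; yaw=2*np.arctan2(y,x)-np.pi/2; print("yaw",yaw)
for th in(.42,):
    n=np.array([np.cos(th),np.sin(th)]); l=np.array([-n[1],n[0]])
    for d in(-60,-10,0,7):
        P=np.array([-82,-40])+[.574*d,0]; c=P-9.5*n-45.5*l
        t=W(q,[*c,178+113.1-.819*d])[0]; ct=np.array([-50,-28])-c
        print(d,t.round(1),"clear",(ct@n-37.5).round(1))
    ty=np.pi/2+th+q[2]-np.pi; print("turn",ty-yaw, "oil",W(q,[0,0,0]))
    print("right finger", W(q,[*(c-55*l),0])[0])
E
```

```text
[351.5 -86.3 551.3] [1.24887826e-04 7.96439262e-01 6.04718465e-01 2.55648834e-04]
yaw -0.27197161045328966
-60 [ 476.6 -228.4  340.2] clear 37.6
-10 [ 505.3 -227.5  299.3] clear 11.4
0 [ 511.1 -227.3  291.1] clear 6.1
7 [ 515.1 -227.2  285.4] clear 2.4
turn -0.8478247163416068 oil [[ 580.5 -139.7    0. ]]
right finger [ 539.04966697 -276.68973563    0.        ]
```

move_arm(dp=[[2,-2.5,-1.1],[2,-2.5,-2],[2,-2.5,-3],[2,-2.5,-3],[2,-2.2,-3],[2.5,-2,-3],[0,0,-3],[0,0,-3],[0,0,0],[0,0,0]], turn=[-0.11,-0.11,-0.11,-0.11,-0.11,-0.11,-0.11,-0.078,0,0])

```text
clock: 14.75
position: [476.8, -228.0, 340.0]
ee_rot: [-0.0, 0.974, 0.225, -0.0]
force: [-0.4, -0.5, 1.0]
finger_gap: 91.5
finger_force: 0.0
```

```bash
python3 - <<'E'
from h import *
p=optics.grab_frame("top"); s=monitor.get_state(); print(np.round(s["position"],1),s["ee_rot"],np.round(s["force"],1),s["clock"])
w,x,y,z=s["ee_rot"]; print("yaw",2*np.arctan2(y,x)-np.pi/2)
E
```

```text
[ 476.9 -228.2  341.2] [5.09928924e-04 9.74445389e-01 2.24623360e-01 5.19514549e-04] [ 0.5 -0.   0.6] 14.8
yaw -1.1176832005131088
```

move_arm(dp=[[1,0,-1.4],[1,0,-1.4],[0.86,0,-1.3],[0,0,0],[0,0,0]], turn=[0,0,0,0,0])

```text
clock: 15.3
position: [504.7, -228.4, 299.9]
ee_rot: [0.0, 0.975, 0.224, 0.0]
force: [0.4, -0.3, -0.6]
finger_gap: 91.9
finger_force: 0.0
```

move_arm(dp=[[0.23,0,-0.33],[0,0,0]], turn=[0,0])

```text
clock: 15.5
position: [506.8, -228.5, 296.3]
ee_rot: [0.0, 0.975, 0.223, 0.0]
force: [0.1, 0.7, 0.1]
finger_gap: 91.7
finger_force: 0.0
```

move_arm(dp=[[0.23,0,-0.33],[0,0,0]], turn=[0,0])

```text
clock: 15.7
position: [509.1, -228.5, 292.5]
ee_rot: [0.0, 0.975, 0.223, -0.0]
force: [0.1, 0.6, 0.4]
finger_gap: 92.1
finger_force: 0.0
```

move_arm(dp=[[0.12,0,-0.16],[0,0,0]], turn=[0,0])

```text
clock: 15.9
position: [510.3, -228.4, 290.9]
ee_rot: [-0.0, 0.975, 0.223, -0.0]
force: [-0.3, 0.9, 0.2]
finger_gap: 92.0
finger_force: 0.0
```

move_arm(dp=[[0.12,0,-0.16],[0,0,0]], turn=[0,0])

```text
clock: 16.1
position: [511.3, -228.5, 289.5]
ee_rot: [-0.0, 0.975, 0.223, -0.0]
force: [-3.0, -0.9, 3.8]
finger_gap: 91.7
finger_force: 2.2
```

move_arm(dp=[[0.22,0,-0.32],[0.22,0,-0.32],[0,0,0],[0,0,0]], turn=[0,0,0,0])

```text
clock: 16.5
position: [515.3, -228.6, 283.3]
ee_rot: [-0.0, 0.975, 0.223, -0.001]
force: [-5.3, -1.4, 7.0]
finger_gap: 91.8
finger_force: 4.8
```

move_arm(dp=[[0.1,0,-0.14],[0,0,0],[0,0,0],[0,0,0],[0,0,0],[0,0,0],[0,0,0],[0,0,0]], turn=[0,0,0,0,0,0,0,0])

```text
clock: 17.3
position: [515.2, -228.9, 280.5]
ee_rot: [-0.001, 0.975, 0.224, -0.003]
force: [-9.8, -4.1, 0.1]
finger_gap: 91.6
finger_force: 6.0
```

```bash
python3 - <<'E'
from h import *
p=optics.grab_frame("scene"); s=monitor.get_state(); print(np.round(s["position"],1),s["ee_rot"],np.round(s["force"],1),s["clock"])
print(models.mark_of(p,"lever_grip")[:2], [proj(p,W((580.5,-139.7,.031),bar(L,130)))[0].round() for L in(0,.3,.6,.9,1.05)])
cv2.imwrite("pics/s4.png",cv2.resize(p["img"][100:300,190:420],None,fx=3,fy=3,interpolation=cv2.INTER_CUBIC))
E
```

```text
[ 515.1 -228.9  280.5] [-8.03499695e-04  9.74653666e-01  2.23692933e-01 -3.32537747e-03] [-10.8  -3.9   0.7] 17.35
[{'location': [350.0, 152.5], 'score': 0.75}] [array([350., 152.]), array([346., 139.]), array([343., 132.]), array([340., 131.]), array([338., 132.])]
```

View pics/s4.png

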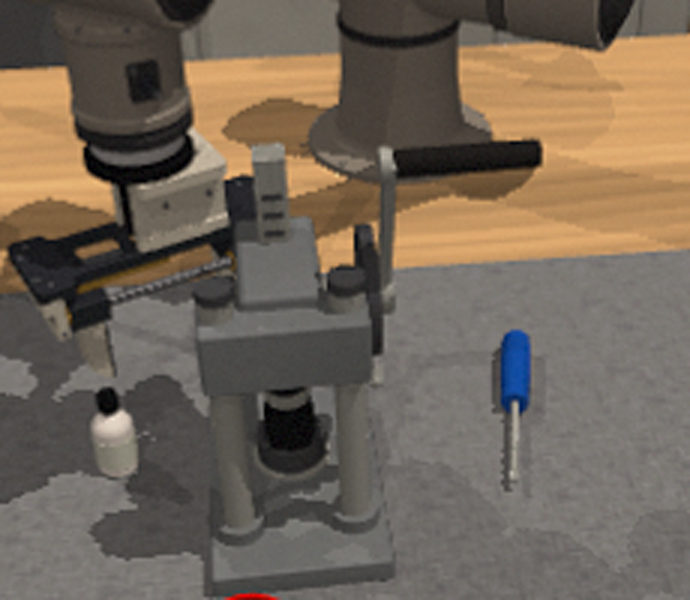

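The lever is fully back: the grip is found at (350, 152), where rest predicts it, and oil and driver have not moved. I'm backing off towards the front, then up.

move_arm(dp=[[-1,0,0],[-2,0,0.5],[-3,0,2],[-3,0,3],[-3,0,3],[-2,0,3],[0,0,2],[0,0,0],[0,0,0]], turn=[0,0,0,0,0,0,0,0,0])

```text
clock: 18.3
position: [376.8, -228.3, 416.6]
ee_rot: [0.0, 0.975, 0.223, 0.001]
force: [-0.9, -0.4, -1.9]
finger_gap: 91.9
finger_force: 0.0
```

```bash
python3 - <<'E'
from h import *
ps=[optics.grab_frame(n) for n in("scene","top")]; s=monitor.get_state(); print(np.round(s["position"],1),np.round(s["force"],1),s["clock"])
for th in("lever_grip","oil","cup","driver"): print(th,[[np.round(m["location"]) for m in models.mark_of(p,th)[:1]] for p in ps])
cv2.imwrite("pics/s5.png",cv2.resize(ps[0]["img"][140:300,220:330],None,fx=3.7,fy=3.7,interpolation=cv2.INTER_CUBIC))
E
```

```text
[ 376.9 -228.2  415.5] [ 0.1  0.2 -0.2] 18.4
lever_grip [[array([348., 155.])], [array([286., 201.])]]
oil [[], [array([397., 252.])]]
cup [[array([274., 337.])], [array([397., 254.])]]
driver [[array([286., 268.])], [array([273., 264.])]]
```

View pics/s5.png

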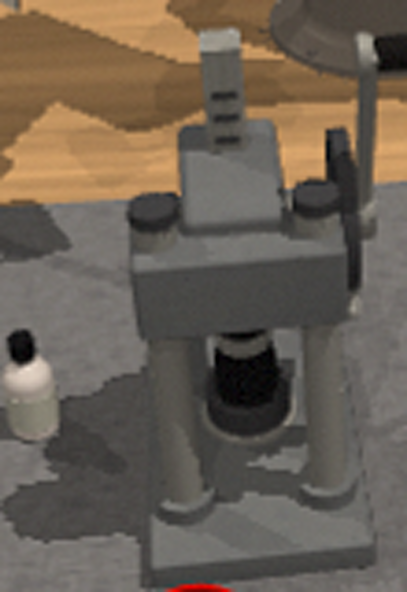

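The lever and ram are fully up, the ring sits on the barrel top at about (245, 345) in the crop, and the oil bottle is standing. Handing in.

```bash
python3 -c "
from rig import job; print(job.job_done())"
```

```text
the job is handed in; nothing more can be done
None
```

The job is handed in at about 18 s: by the pull at the bar the ring bottomed at about 0.87 rad, the ratchet held it at the 1.05 notch untouched for about 3 s, and pushing the release button sent the lever all the way back. The fingertip slipped off the button's face during the final push, but the pictures show the lever at rest, the ring on the barrel and the oil bottle standing. The screwdriver was last clearly seen in place before I backed off.

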